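# Set a drilling carriage against its stop

## Task

Press down the pad in the middle of the carriage to free its brake and, keeping it pressed, push the carriage along the rail until it is up against the stop that carries the upright post (not the plain one). Then let the pad come up so that the brake holds the carriage there. Use the fingertips only: do not grip or lift anything, do not force the carriage along while its brake is on, and leave the things lying around where they are.

Things in the scene. Friction and masses are not known exactly. Their poses are not given: they have to be found in the camera images.
- rail: straight aluminium T-slot slide rail of a drilling jig, bolted flat to the table, 460 mm long, 60 mm wide, 30 mm high. Origin at the centre of its underside, on the table; its y axis runs along the rail, its x axis across it (away from the robot), z up. A scale of fine dark ticks runs along its near edge.
- carriage (a joint): position of the carriage along the rail's y axis in m; 0 at mid-rail, it grows towards the rail's +y. With the brake off it slides with about 1 N; with the brake on it resists about 8 to 12 N, and must not be forced.
- carriage_mid (a point): centre of the carriage's deck, 45 mm above the table. Carriage: grey block, 110 mm along the rail, 90 across. Two cheeks (62 mm high above the table, 70 mm across the rail, sloped outside) stand on it, inner faces 46 mm apart, with the pad between them. A green circuit board is clamped low on its far side, out to 104 mm from the rail's centre line, at most 50 mm high.
- pad (a joint): how far the brake pad is pressed down in m: 0 up (brake on), 0.006 fully down. The brake is free from about 1 mm; the spring needs about 12 N to start moving and 15 N fully down, and lifts the pad again when let go.
- pad_top (a point): centre of the top of the pad: a black ribbed square, 40 x 40 mm, in the middle of the carriage between the cheeks; 53 mm above the table when up, 47 mm when fully down. It moves straight down and travels with the carriage, always above the rail's centre line.
- stop_post: the stop to use: steel block clamped on the rail near either end, 24 mm along the rail, 70 across, 57 mm high, with an upright post with a flat round 36 mm head on its middle, 87 mm high in all. Fixed. Origin on the table under the block's middle, on the rail's centre line; axes as the rail's. Touching, the carriage centre is 67 mm along the rail from this origin.
- stop_plain: the plain stop: the same steel block without post, flat on top (57 mm high), fixed near the other end of the rail. Origin and axes as for the other stop. Not the one to use.
- screwdriver: a screwdriver, 180 mm long, lying on the near side of the rail; origin on the table under its middle. Loose; leave it alone.
- wrench: a small open-ended wrench, 140 mm long, lying on the near side of the rail; origin under its middle. Loose; leave it alone.
- fan: a square black cooling fan, 80 x 80 x 25 mm, lying flat beyond the rail; origin at the centre of its underside. Loose; leave it alone.
- screw_jar: a small clear jar with a steel lid, 48 mm across, 55 mm high, beyond the rail; origin at the centre of its underside. Loose; leave it alone.
- adapter: a black plug-in power adapter, 45 x 70 x 30 mm, lying beyond the rail; origin at the centre of its underside. Loose; leave it alone.
- oil_bottle: a small white oil bottle, 42 mm across, 120 mm high, standing past one end of the rail; origin at the centre of its underside. Loose; leave it alone.
- crawler: a tracked model robot with an open circuit board on top, 150 x 125 x 65 mm, on the right of the table; origin at the centre of its underside. Loose; leave it alone.
Not all that is in view belongs to the job. What is shaped like the stop_post but green is not meant.

How it is judged (in metres and radians):
On the way, in this order (a step that is already met when the one before it is completed fails the run):
1. the pad is pressed down at least 3 mm while the carriage is still within 10 mm of where it started (value of joint pad above 0.003 m and distance of carriage_mid from where it was at the start of the episode below 0.01 m), for 0.1 s.
2. the carriage is up against the stop with the post (gap under 3 mm) while its pad is still held down (horizontal distance between carriage_mid and stop_post below 0.07 m and value of joint pad above 0.001 m), for 0.1 s.
At the end, for the whole second after the job is handed in: the carriage is up against the stop with the post (gap under 3 mm), at rest, with the pad up again so that the brake holds (horizontal distance between carriage_mid and stop_post below 0.07 m and value of joint pad below 0.001 m and velocity of joint carriage between -0.003 and 0.003 m/s); the robot touches nothing.
It fails at once if the carriage is forced along (over 15 mm/s) with its pad up and brake on (value of joint pad below 0.0004 m and (velocity of joint carriage above 0.015 m/s or velocity of joint carriage below -0.015 m/s)).
It fails at once if the carriage is lifted off its rail (height (world z) of carriage_mid above 0.055 m).
It fails at once if a thing lying around is lifted or shifted by more than 20 mm (distance of any of screwdriver, wrench, fan, screw_jar, adapter, oil_bottle, crawler from where it was at the start of the episode above 0.02 m).
It also fails if it takes over 35 s, if anything falls off the work surface, if the arm or the gripper's body presses on something with over 40 N, if the wrist force passes 120 N, or if a joint passes its speed limit or range.

## Robot

A 6-joint arm with a two-finger parallel gripper is mounted at the origin on the work surface. World frame = base frame: x ahead of the robot, y to its left, z up, the work surface at z = 0. Lengths are in mm, angles in rad, forces in N, time in s.
With the tool pointing down it reaches from about 300 to 775 mm from the base axis. Payload 14.6 kg.
Tool frame: the origin (TCP) lies on the centre line of the jaws, within the pads' length; the fingertips stand 19 mm ahead of it and the grasp point (between the pads) is the TCP (bot.tip_reach is the distance from the TCP to the fingertips, in mm); y points along the fingers, x is the direction in which the jaws open and shut, and the axes are right-handed (so a half turn about y gives the same grasp; the last joint's range is limited). The gripper opens to 85 mm and grips with 20 to 120 N. Pads are 22 mm wide; open, the fingers measure 114 mm over their backs; the gripper's body (76 mm by 85 mm) begins 54 mm behind the grasp point. The pads swing forward as they close: fully open they stand 13 mm farther back than shut.
Start: joints at [1.213, 0.3, 1.521, -0, 1.321, -0.067], TCP at [157.693, 526.899, 222.981] pointing down, gripper open.
Joint ranges: [-3.03, 3.03], [-0.79, 2.21], [0.23, 2.52], [-1.04, 4.18], [0, 3.07], [-2.55, 2.55]. Speed limits (rad/s): [2.22, 2.22, 2.57, 3.14, 3.14, 3.14].

## Interface

Orientations are given as a unit quaternion [w, x, y, z].
In Python, from rig import bot gives the robot as it stands. Calls block until the motion is done:
- bot.move_to(position, orientation): joint-space move of the TCP to a pose.
- bot.servo_line(position, attitude=None, speed=150, until_force=None): straight line of the TCP; attitude=None keeps the orientation; speed is the mean speed in mm/s. With until_force (N) it stops when the force on the tool has changed by that much, and returns True; else False.
- bot.move_joints(angles): joint-space move.
- bot.move_gripper(opening, grip_force=None): finger opening in mm; grip_force is the grip in N (None keeps the last); returns when the fingers have stopped.
- bot.dwell(seconds).
- bot.ik(position, orientation): joint angles nearest the present ones, or None.
- bot.read_state(): the state.
- bot.read_camera(name): name is "scene" or "top"; returns a dict with "image" (400x640x3 uint8, blue, green, red), "depth" (400x640 float32, mm along the optical axis (not along the pixel's ray), 0 where there is no reading), "fovy" (degrees; the focal length in pixels is half the picture's height over the tangent of half this angle, whatever the lens; pixels are square), "cx", "cy" (the principal point, pixels), "k1" (the pictures are not rectified: a ray, as slopes to the right and down, at radius r is drawn at 1 + k1 r^2 times it, then the intrinsics apply), "eye" and "attitude" of the camera in the world. Camera axes: x right, y down, z forward; pixel columns grow to the right and rows downward; lengths in mm; the calibration is good to about 2 mm. A picture is of the moment at which its call begins.
A pose or a line that the arm cannot do raises bot.MotionError and nothing moves.
- bot.finish_job(): hands the job in, once; it reports no verdict.
The state is a dict: "clock": time; "joint_positions": joint angles; "qvel": joint speeds; "effort": joint torques, N m; "ee_pos": TCP position; "tool_rot": TCP orientation; "ft_force": force on the tool from outside, world axes, zero at the start; "moment": the same for the moment, N m; "grip_width": finger opening in mm.
Only numpy, scipy, OpenCV 4.12 (cv2) and the standard library are available. Lean on these libraries where they do the work, as an engineer would, in place of code of your own. Each camera call takes 0.05 s, during which the arm holds its last target. There are 200 camera calls.

## Working session

There is one attempt and no reset: what is moved stays moved. The work goes in short steps, each a Python script; the robot and the scene stay as the last script left them, time stands still between calls to the robot, and variables do not carry over. Pictures are saved under pics/ and viewed, about 8 in all and at most 12, crops included, and the job is handed in when it is done.

```bash
mkdir -p pics; cat > h.py <<'E'
import numpy as np, cv2
from scipy.spatial.transform import Rotation as R
from rig import bot
def world(c,u,v,z=None):
    """pixel -> world, by depth, or on plane height z"""
    im=c["image"];f=im.shape[0]/2/np.tan(np.radians(c["fovy"])/2)
    K=np.array([[f,0,c["cx"]],[0,f,c["cy"]],[0,0,1.]])
    p=cv2.undistortPoints(np.array([[[u,v]]],float),K,np.array([c["k1"],0,0,0,0.]))[0,0]
    r=np.array([p[0],p[1],1.]);w,x,y,q=c["attitude"];M=R.from_quat([x,y,q,w])
    d=M.apply(r);e=np.array(c["eye"])
    s=float(c["depth"][int(round(v)),int(round(u))]) if z is None else (z-e[2])/d[2]
    return e+s*d
E
python3 - <<'E'
from h import *
import pickle
for n in("scene","top"):
    c=bot.read_camera(n);pickle.dump(c,open(n+".pkl","wb"));cv2.imwrite(f"pics/{n}0.png",c["image"])
    print(n,{k:c[k] for k in c if k not in("image","depth")})
print(bot.read_state())
E
```

```text
scene {'fovy': 56.49352454048271, 'cx': 319.02611148941907, 'cy': 197.10141170838205, 'k1': 0.00973275002370326, 'eye': array([ 875.14517277, -662.71292548,  784.64202372]), 'attitude': array([-0.3510532 ,  0.90610014,  0.2197353 , -0.08637471])}
top {'fovy': 47.60550669035722, 'cx': 324.17809759923597, 'cy': 196.07874718570304, 'k1': -0.06111333612632511, 'eye': array([ 396.52923875,  -92.52790934, 1279.68391603]), 'attitude': array([-0.04479078,  0.70582635, -0.70552301,  0.04516884])}
{'clock': 0.1, 'joint_positions': array([ 1.21340794e+00,  3.00451803e-01,  1.52152314e+00,  4.63464717e-05,
        1.32074103e+00, -6.65814407e-02]), 'qvel': array([ 0.00061287, -0.00190329, -0.0019114 ,  0.00017629,  0.00134085,
        0.00085256]), 'effort': array([ 1.51942764e-03, -5.44382751e+01, -3.62364864e+01, -9.53218159e-05,
        3.14475583e-03,  2.89101274e-05]), 'ee_pos': array([157.60073657, 526.69724352, 222.45642816]), 'tool_rot': array([-0.56696981,  0.56737405,  0.42193237, -0.42261685]), 'ft_force': array([-0.19671875,  0.49716877,  0.62400482]), 'moment': array([ 0.03835732, -0.00862056,  0.00889854]), 'grip_width': 85.3447980024456}
```

View pics/top0.png

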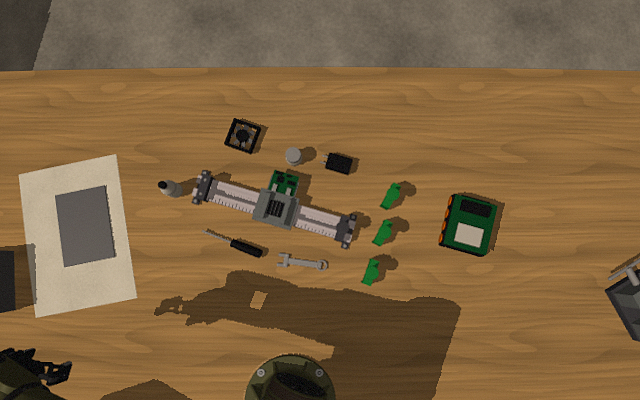

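View pics/scene0.png

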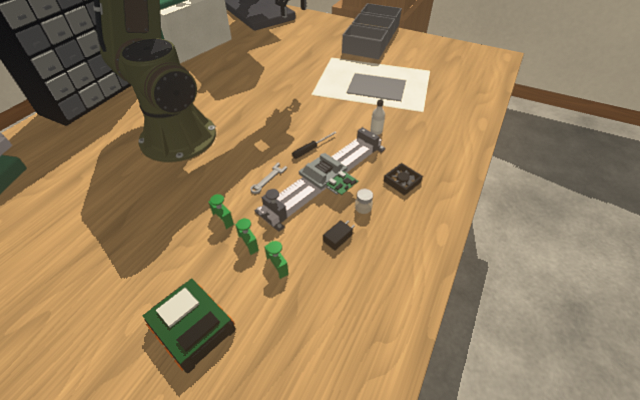

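The top view has the rail running from a stop at (203,187) to one at (346,230), with the carriage at about (275,208). In the scene view the post with its round head appears to be at (272,198), the −y (right) end. I'll enlarge both to check.

```bash
python3 - <<'E'
import cv2,numpy as np
t=cv2.imread("pics/top0.png")[155:260,185:365];s=cv2.imread("pics/scene0.png")[120:235,245:395]
cv2.imwrite("pics/t1.png",cv2.resize(t,None,fx=4.4,fy=4.4,interpolation=cv2.INTER_CUBIC))
cv2.imwrite("pics/s1.png",cv2.resize(s,None,fx=5,fy=5,interpolation=cv2.INTER_CUBIC))
E
```

```text
(no output)
```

View pics/t1.png

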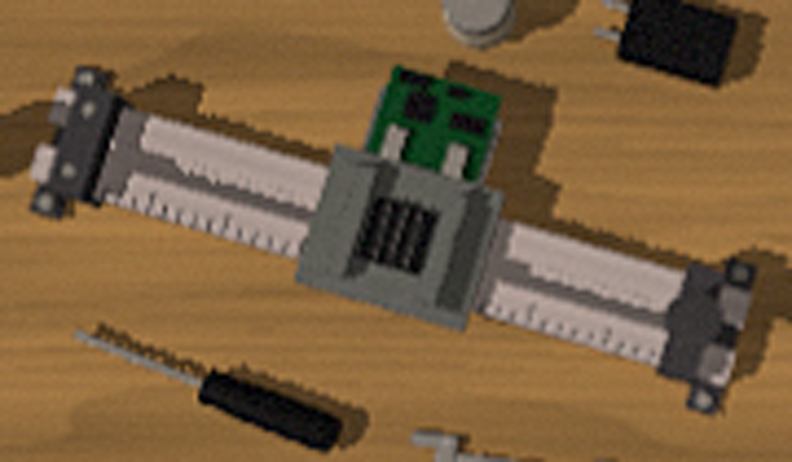

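View pics/s1.png

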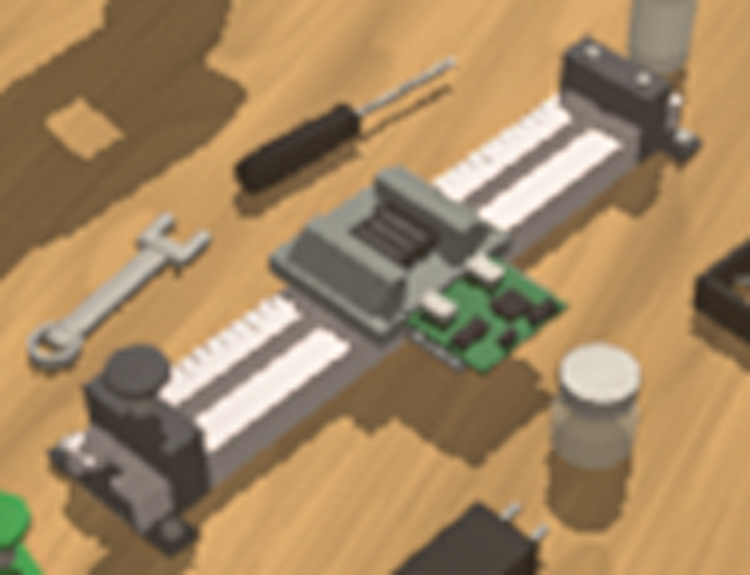

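Viewed 4 pictures. The post stop is at the −y end, with its head at about (700,312) in the top crop. The pad centre is at about (399,236) and the plain stop at about (89,150). Next I convert these to positions and check them against the known sizes.

```bash
python3 - <<'E'
from h import *
import pickle
c=pickle.load(open("top.pkl","rb"));s=pickle.load(open("scene.pkl","rb"))
T=lambda x,y,z:world(c,(x+.5)/4.4-.5+185,(y+.5)/4.4-.5+155,z)
S=lambda x,y,z:world(s,(x+.5)/5-.5+245,(y+.5)/5-.5+120,z)
pad=T(399,236,53);post=T(700,312,87);pl=T(89,150,57)
print("pad",pad,T(399,236,None),"post",post,T(700,312,None),"plain",pl,T(89,150,None))
print("scene: pad",S(393,238,53),S(393,238,None),"post",S(137,372,87),S(137,372,None),"plain",S(620,82,57))
print("scene deck/cheek")
d=post-pl;d[2]=0;print("len",np.linalg.norm(d));d/=np.linalg.norm(d);print("dir",d, "pad offline",np.cross(d,pad-pl)[2],"dist pad-post",(post-pad)@d)
# rail edges top view z=30: far left end, far right end; near edge
for a,b in(((150,112),(690,265)),((118,202),(660,360))):
    e=T(*b,30)-T(*a,30);print("edge dir",np.degrees(np.arctan2(e[1],e[0])),T(*a,30),T(*b,30))
print(np.degrees(np.arctan2(d[1],d[0])),bot.tip_reach)
E
```

```text
pad [520.10589956  39.79993445  53.        ] [520.3652915   40.07769544  50.42514557] post [ 471.11349168 -144.54458479   87.        ] [ 470.870971   -144.37544561   90.87817148] plain [573.21948342 233.32764614  57.        ] [573.07569627 233.06247112  57.9949968 ]
scene: pad [524.59341867  38.62156593  53.        ] [524.41248721  38.98354807  52.62237513] post [ 469.68226627 -143.08914698   87.        ] [ 469.76158732 -143.19080142   87.13648029] plain [588.02982297 225.64672196  57.        ]
scene deck/cheek
len 391.42439430886793
dir [-0.26085751 -0.96537732  0.        ] pad offline -0.7914925565278779 dist pad-post 190.74205447451112
edge dir -105.83781798707389 [601.55607622 202.23689323  30.        ] [ 504.21704172 -140.8873549    30.        ]
edge dir -106.13917030147319 [543.86349195 220.88016882  30.        ] [ 444.67238818 -121.89577279   30.        ]
-105.12094965884799 19.0
```

The heights agree with the known sizes (pad about 53, post head about 87–91), and the two cameras agree on pad and post to about 4 mm. The rail heading towards the post is about −105.8°. The plain stop differs by 15 mm between views, but that is a misread corner and I don't need it. Now I close the gripper, hover over the pad and check.

```bash
cat >> h.py <<'E'
a=np.radians(-105.8);D=np.array([np.cos(a),np.sin(a),0]);X=np.array([-D[1],D[0],0])  # along to post, across
PAD=np.array([522.3,39.2,0])
def quat(sgn):
    x=sgn*X;y=np.array([0,0,-1.]);q=R.from_matrix(np.c_[x,y,np.cross(x,y)]).as_quat();return [q[3],*q[:3]]
E
python3 - <<'E'
from h import *
bot.move_gripper(0)
j0=bot.read_state()["joint_positions"]
c=[(np.abs(q-j0).max(),s) for s in(1,-1) if (q:=bot.ik(PAD+[0,0,130],quat(s))) is not None];print(c)
s=min(c)[1];open("sgn","w").write(str(s))
bot.move_to(PAD+[0,0,200],quat(s))
bot.servo_line(PAD+[0,0,95],speed=100)
st=bot.read_state();print(st["ee_pos"],st["ft_force"],st["clock"],st["joint_positions"],st["grip_width"])
ims=[]
for n,(u,v,w,h) in(("top",(225,155,110,90)),("scene",(270,110,110,90))):
    i=bot.read_camera(n)["image"];ims.append(cv2.resize(i[v:v+h,u:u+w],None,fx=3.6,fy=3.6,interpolation=cv2.INTER_CUBIC))
cv2.imwrite("pics/hov.png",np.hstack(ims))
E
```

```text
[(np.float64(1.2083947046229078), 1)]
[522.61907872  39.21664349  95.58969492] [0.3835393  0.06431878 0.22582573] 4.25 [4.99056005e-03 3.86577723e-01 1.72490885e+00 3.69087422e-05
 1.02906833e+00 2.80749866e-01] -0.17670659832622465
```

View pics/hov.png

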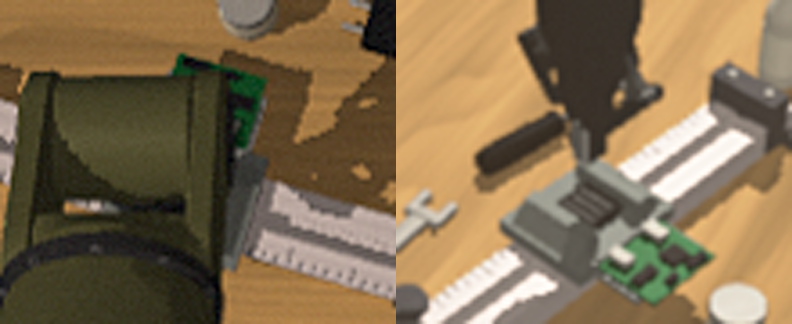

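The fingertips show at about (592,160) in the right half, with the pad at (587,205). I'll check that the tip pixel is consistent, then press until contact.

```bash
python3 - <<'E'
from h import *
import pickle
c=pickle.load(open("scene.pkl","rb"))
f=lambda x,y,z:world(c,(x-396+.5)/3.6-.5+270,(y+.5)/3.6-.5+110,z)
t=f(592,160,76);p=f(587,205,53);print("tip",t,"pad",p,"along",(t-p)@D,"across",(t-p)@X)
if np.abs((t-p)[:2]).max()<9:
    s=int(open("sgn").read())
    hit=bot.servo_line(PAD+[0,0,64],speed=25,until_force=6)
    st=bot.read_state();z=st["ee_pos"][2];print("hit",hit,st["ee_pos"],st["ft_force"],st["clock"])
E
```

```text
tip [512.92169537  66.96698908  76.        ] pad [522.12871001  40.26838315  53.        ] along -23.182990806077193 across -16.12865817350422
```

The tip pixel disagrees: it lies on a ray 25 mm too high or too far back. I'll look closer before pressing.

```bash
python3 - <<'E'
from h import *
c=bot.read_camera("scene");i=c["image"][125:180,295:355]
cv2.imwrite("pics/tip.png",cv2.resize(i,None,fx=10,fy=10,interpolation=cv2.INTER_CUBIC))
for v in range(146,172,2):
    print(v,[tuple(int(round(q)) for q in world(c,u,v)) for u in range(319,331,3)])
E
```

```text
146 [(515, 31, 134), (526, 28, 140), (534, 29, 142), (548, 18, 156)]
148 [(515, 32, 126), (526, 28, 133), (534, 30, 134), (538, 39, 129)]
150 [(515, 31, 119), (528, 25, 129), (536, 27, 131), (539, 39, 122)]
152 [(516, 30, 114), (526, 27, 119), (534, 31, 120), (538, 40, 115)]
154 [(458, 141, -3), (526, 28, 111), (535, 27, 116), (484, 153, -1)]
156 [(462, 133, -3), (504, 71, 62), (511, 78, 59), (513, 92, 49)]
158 [(491, 77, 44), (505, 70, 55), (515, 69, 61), (523, 72, 61)]
160 [(495, 69, 45), (504, 71, 47), (516, 67, 55), (526, 66, 60)]
162 [(499, 62, 43), (512, 56, 53), (520, 59, 55), (528, 62, 56)]
164 [(508, 44, 54), (514, 53, 49), (522, 55, 51), (530, 59, 51)]
166 [(511, 38, 53), (519, 42, 52), (527, 45, 53), (534, 50, 52)]
168 [(515, 31, 52), (522, 36, 51), (530, 39, 52), (539, 41, 54)]
170 [(523, 15, 61), (526, 27, 52), (534, 32, 52), (542, 34, 53)]
```

View pics/tip.png

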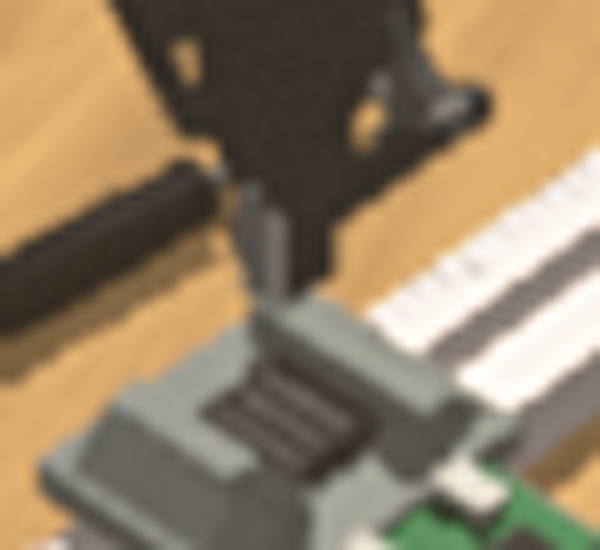

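Depth shows the fingertips end at z≈108, not the nominal 76. They are centred over the pad: front face at (526,28), so the centre is at about y=39. The real tips are about 30 mm shorter than stated, so I'll find contact by force, expecting TCP z≈40 on the pad, or about 49 if a cheek is hit.

```bash
python3 - <<'E'
from h import *
hit=bot.servo_line(PAD+[0,0,25],speed=20,until_force=6)
st=bot.read_state();print("hit",hit,st["ee_pos"],st["ft_force"],st["moment"],st["clock"],st["grip_width"])
c=bot.read_camera("scene");i=c["image"][125:180,295:355]
cv2.imwrite("pics/con.png",cv2.resize(i,None,fx=10,fy=10,interpolation=cv2.INTER_CUBIC))
E
```

```text
hit True [522.51764674  39.21526651  44.35368655] [-2.93784611  0.19438665 10.74203329] [ 0.03812543  0.52937385 -0.0834622 ] 6.6833 0.10128456981085564
```

View pics/con.png

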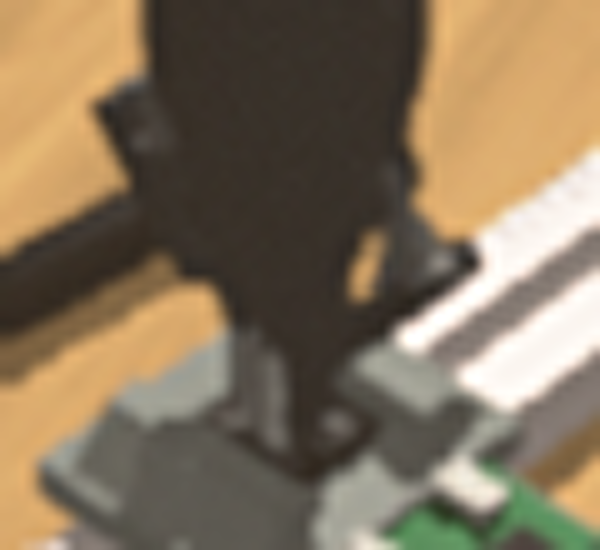

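The tip stands inside the pad between the cheeks, at about (290,450), and the force is 10.7 N, just below the spring preload. Now I press it down.

```bash
python3 - <<'E'
from h import *
h=bot.servo_line(PAD+[0,0,38.8],speed=8,until_force=12)
bot.dwell(.3);st=bot.read_state();print(h,st["ee_pos"],st["ft_force"],st["clock"])
E
```

```text
False [522.68419591  39.31791458  39.77722406] [-4.90851765  0.23355753 14.20688205] 7.8167
```

The force is 14.2 N, which is about 4.4 mm of travel on the spring, so the brake is free. Now I slide towards the post.

```bash
python3 - <<'E'
from h import *
def rep(h):
    st=bot.read_state();e=st["ee_pos"]-PAD;f=st["ft_force"];print(h,"along %.1f across %.1f z %.2f"%(e@D,e@X,e[2]),"F along %.1f across %.1f z %.1f"%(f@D,f@X,f[2]),round(st["clock"],2))
rep(0)
rep(bot.servo_line(PAD+D*60+[0,0,38.8],speed=35,until_force=12))
rep(bot.servo_line(PAD+D*112+[0,0,38.8],speed=35,until_force=12))
rep(bot.servo_line(PAD+D*135+[0,0,38.8],speed=15,until_force=5))
bot.dwell(.3);rep(1)
cs=[bot.read_camera(n) for n in("top","scene")]
ims=[cv2.resize(c["image"][v:v+75,u:u+100],None,fx=4,fy=4,interpolation=cv2.INTER_CUBIC) for c,(u,v) in zip(cs,((275,180),(240,140)))]
cv2.imwrite("pics/end.png",np.hstack(ims))
E
```

```text
0 along -0.2 across 0.3 z 39.78 F along 1.1 across -4.8 z 14.2 7.82
False along 59.9 across -0.3 z 39.44 F along -0.2 across -8.1 z 13.5 9.68
False along 111.9 across -0.8 z 39.16 F along 0.7 across -10.8 z 14.3 11.32
True along 122.9 across -0.8 z 39.54 F along -1.5 across -4.0 z 13.7 12.18
1 along 122.8 across -0.8 z 39.74 F along -1.6 across -4.9 z 13.7 12.47
```

View pics/end.png

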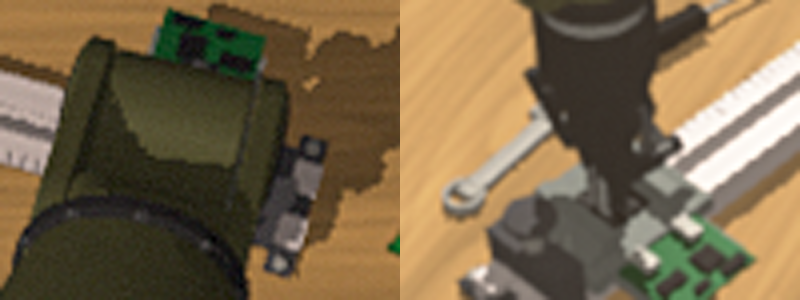

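The carriage is at or very near the stop: the pictures show block against block. The trigger came mostly from sideways slip, though, since the along force is only −1.5 N. I'll push on in small steps until the along force is clear.

```bash
python3 - <<'E'
from h import *
s=bot.read_state();a0=(s["ee_pos"]-PAD)@D;P=s["ee_pos"]-PAD
x0=P@X
for k in range(1,13):
    bot.servo_line(PAD+D*(a0+1.5*k)+X*x0+[0,0,38.8],speed=15,until_force=12)
    st=bot.read_state();e=st["ee_pos"]-PAD;f=st["ft_force"];print("along %.1f z %.2f F %.1f %.1f %.1f"%(e@D,e[2],f@D,f@X,f[2]))
    if f@D<-7:break
bot.dwell(.3);print(bot.read_state()["clock"])
cs=[bot.read_camera(n) for n in("top","scene")]
ims=[cv2.resize(c["image"][v:v+75,u:u+100],None,fx=4,fy=4,interpolation=cv2.INTER_CUBIC) for c,(u,v) in zip(cs,((275,180),(240,140)))]
cv2.imwrite("pics/end2.png",np.hstack(ims))
E
```

```text
along 123.7 z 39.71 F -5.9 -5.1 13.7
along 125.0 z 39.81 F -8.3 -4.1 14.5
13.375
```

The along force climbed to −8.3 N right at the predicted travel of 123–124 mm, with the pad still down, so the carriage is against the stop. Now I lift straight up, then check.

```bash
python3 - <<'E'
from h import *
p=bot.read_state()["ee_pos"]
bot.servo_line(p+[0,0,15],speed=15);bot.servo_line(p+[0,0,180],speed=120)
q=bot.read_state();bot.move_joints(q["joint_positions"]+np.array([1.0,0,0,0,0,0]));bot.dwell(.3)
st=bot.read_state();print(st["ee_pos"],st["ft_force"],st["clock"])
import pickle
cs=[bot.read_camera(n) for n in("top","scene")];pickle.dump(cs,open("fin.pkl","wb"))
ims=[cv2.resize(c["image"][v:v+75,u:u+100],None,fx=4,fy=4,interpolation=cv2.INTER_CUBIC) for c,(u,v) in zip(cs,((275,180),(240,140)))]
ims.append(cv2.resize(cs[0]["image"],(800,500))[100:400])
cv2.imwrite("pics/fin.png",np.vstack([np.hstack(ims[:2]),ims[2]]))
E
```

```text
[332.00874817 366.50004939 219.18204786] [0.81983025 0.32580224 0.89085381] 18.25
```

View pics/fin.png

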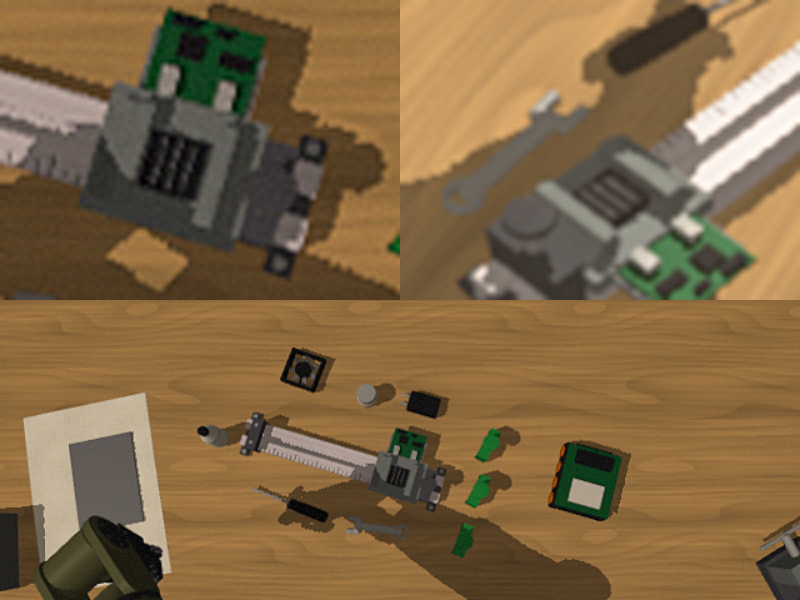

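The carriage sits against the post stop with no visible gap, the pad is at (175,164) in the top-left crop, and the loose things are unmoved. One numeric check, then I hand in.

```bash
python3 - <<'E'
from h import *
import pickle
c=pickle.load(open("fin.pkl","rb"))[0]
p=world(c,175/4-.4+275,164/4-.4+180,53);print(p,world(c,318.4,220.6),"travel",(p-T)@D if (T:=np.array([520.1,39.8,53])) is not None else 0,"to post",np.linalg.norm((p-[471.1,-144.5,53])[:2]))
bot.finish_job()
E
```

```text
[486.55996092 -77.39022127  53.        ] [486.57813718 -77.52267209  52.75330544] travel 121.8948297018592 to post 68.86750171389862
the job is handed in; nothing more can be done
```

I pressed the carriage's brake pad, slid the carriage about 123 mm to the stop with the post, lifted off, and handed the job in at about 18 s of the 35 s allowed. No verdict is reported, so this rests on my own checks.

**Steps**
- **Press:** the closed fingertips pushed the pad down about 4.5 mm at about 14 N while the carriage was still in its starting place. I kept it pressed for the whole slide.
- **Stop contact:** the resisting force along the rail rose from 1.5 N to 8.3 N at 123–125 mm of travel. The pictures predicted 123–124 mm.
- **Release:** I lifted straight up and swung the arm clear.

**Last checks**
- **Distance to stop:** the last pictures show no visible gap. The pad measures 68.9 mm from the post; touching is 67 mm and the limit is 70 mm. That 1.9 mm difference is about what the camera calibration allows, so it cannot confirm contact; the force rise is the better evidence.
- **Pad:** its top reads 52.8 mm high, and 53 mm is fully up.
- **Loose things:** by eye in the last picture they are where they were; I did not measure their shifts.

**What disagreed**
- **Fingertip height:** the fingertips were about 30 mm higher than the stated reach implies, so I found the pad by force instead.
- **Early stop on the slide:** the first force stop came mostly from sideways slip on the pad. I then pushed on in 1.5 mm steps until the force along the rail was clear.
- **Plain stop position:** the two cameras differed by 15 mm on it, probably a misread corner. I did not use it to steer.

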